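Tag out the vibrating table

TASK

Take the vibrating table out of service: first set the lever on its grey regulator box to idle, which is standing straight up in line with the small tab, then take the metal tag with the round hole out of the wooden block and hang it by its hole on the hook of the regulator, left hanging freely and still. Leave the lever at idle, and do not disturb the plain metal gauge in the block, the mould, the jug or the jar.

Things in the scene. Friction and masses are not known exactly. Their poses are not given: they have to be found in the camera images.
- console: regulator, a fixed grey box 140 (x) x 260 (y) x 60 mm high; origin at the centre of its underside, z up, x away from the robot at yaw 0. On its top are the lever (at y = +67 mm) and the tag hook (at y = -65 mm). Beside the lever (at y = 45 mm) stands a fixed round steel quadrant plate, 6 mm thick, 120 mm high above the table, with a 6 mm wide steel tab on it to 136 mm: the tab marks idle
- lever (a joint): angle of the lever in rad, about the console's y axis: 0 leans 0.7 rad to the console's -x, 0.7 is straight up (idle), 1.4 leans 0.7 rad to +x; it stays where it is left. Steel rod 10 mm thick with a black ball 24 mm across at its end
- lever_tip (a point): centre of the lever's black ball, 100 mm from the pivot; it moves with the lever
- lever_pivot (a point): pivot axis of the lever: at (0, 67, 75) mm in the console's frame; the axis is the console's y
- hook_mid (a point): middle of the hook's level bar, on the bar's axis, at (0, -65, 175) mm in the console's frame. The hook is a bent steel rod 8 mm thick: upright at console x = +40 mm from the box to 175 mm height, then a level bar to x = -40 mm, there turned up. Nothing stands above the bar but the turned-up end. Axes as the console's
- hook_tip (a point): top of the hook's turned-up end: 40 mm to console -x of hook_mid and 14 mm above the bar's axis (10 mm above the bar's upper side). The tag goes on over this end, moving along console +x
- tag: loose aluminium tag plate, 8 mm thick (its x), 60 mm wide (its y), 125 mm high (its z), 130 g, standing upright in a slot of the block. Origin at the centre of its lower edge, z up. Above 99 mm it narrows to a tab 30 mm wide, meant for gripping across the 8 mm. Either face may go first onto the hook
- tag_eye (a point): centre of the tag's round through hole, 26 mm across, 80 mm above its lower edge, 45 mm below its top; the hole runs along the tag's x
- tag_top (a point): middle of the tag's top edge, 125 mm above the lower edge
- rack: fixed wooden block 80 (x) x 240 (y) x 32 mm high with two slots in line along its y, centred at y = -55 and +55 mm, each 11 mm wide, 20 mm deep (floor at 12 mm) and at least 75 mm long; origin at the centre of its underside. The tag stands in one slot and the gauge in the other, either way round
- gauge: loose plain aluminium plate without a hole, 8 x 70 x 105 mm high, standing in the other slot; leave it. Origin at the centre of its lower edge
- mould: loose filled mould, 176 x 144 x 34 mm high; leave it. Origin at the centre of its underside
- jug: loose open pouring jug 96 mm across, 100 mm high, with a handle; leave it. Origin at the centre of its underside
- jar: loose closed jar 60 mm across, 75 mm high; leave it. Origin at the centre of its underside
There are look-alikes about, which are no part of the job. Leave any green or yellow look-alike of the tag alone.

How it is judged (in metres and radians):
On the way, in this order (a step that is already met when the one before it is completed fails the run):
1. the lever stands at idle, within 0.12 rad of straight up, while the tag is still off the hook (value of joint lever between 0.58 and 0.82 rad), for 0.3 s.
2. the tag hangs by its hole on the hook, let go of, with the lever still at idle (all of step 1 and x of tag_eye in the frame of hook_mid between -0.038 and 0.038 m and y of tag_eye in the frame of hook_mid between -0.012 and 0.012 m and z of tag_eye in the frame of hook_mid between -0.015 and -0.003 m and angle between the x axis of tag and the x axis of console, either way round below 0.8 rad and angle between tag's own z axis and vertical below 0.35 rad and linear speed of tag below 0.03 m/s and angular speed of tag below 0.4 rad/s and contact force between the fingers and tag below 0.05 N), for 0.3 s.
At the end, for the whole second after the job is handed in: Lever within 0.12 rad of upright. Tag hangs by its hole on the bar: hole centre 3-15 mm below the bar axis, within 12 mm sideways and 38 mm along from hook_mid; tag within 0.35 rad of upright, face within 0.8 rad of square to the bar; at rest, let go of (all of step 2); the robot touches nothing.
It fails at once if the gauge is moved more than 20 mm (distance of gauge from where it was at the start of the episode above 0.02 m).
It fails at once if the mould is moved more than 20 mm (distance of mould from where it was at the start of the episode above 0.02 m).
It fails at once if the jug is moved more than 20 mm (distance of jug from where it was at the start of the episode above 0.02 m).
It fails at once if the jar is moved more than 20 mm (distance of jar from where it was at the start of the episode above 0.02 m).
It also fails if it takes over 64 s, if anything falls off the work surface, if the arm or the gripper's body presses on something with over 40 N, if the wrist force passes 120 N, or if a joint passes its speed limit or range.

ROBOT

A 6-joint arm with a two-finger parallel gripper is mounted at the origin on the work surface. World frame = base frame: x ahead of the robot, y to its left, z up, the work surface at z = 0. Lengths are in mm, angles in degrees, forces in N, time in s.
With the tool pointing down it reaches from about 350 to 850 mm from the base axis. Payload 8.1 kg.
Tool frame: the origin (TCP) lies midway between the tips of the shut fingers; the grasp point (between the pads) lies 19 mm behind it; x points along the fingers, y is the direction in which the jaws open and shut, and the axes are right-handed (so a half turn about x gives the same grasp; the last joint's range is limited). The gripper opens to 85 mm and grips with 20 to 120 N. Pads are 22 mm wide; open, the fingers measure 114 mm over their backs; the gripper's body (76 mm by 85 mm) begins 54 mm behind the grasp point. The pads swing forward as they close: fully open they stand 13 mm farther back than shut.
Start: joints at [-68.835, 7.471, 85.268, -0, 87.261, -4.893], TCP at [263.589, -539.005, 231.292] pointing down, gripper open.
Joint ranges: [-169.43, 169.43], [-51.17, 129.36], [1.28, 143.12], [-76.62, 256.62], [0, 156.53], [-152.29, 152.29]. Speed limits (degrees/s): [136.94, 136.94, 159.86, 180, 180, 180].

INTERFACE

Orientations are given as [roll, pitch, yaw] about the fixed x, y, z axes, in that order (R = Rz(yaw) Ry(pitch) Rx(roll)).
In Python, from bench import r gives the robot as it stands.
- The arm moves only by the tool move_arm, never from a script. Its argument "deltas" is a list of rows, each a list of 2 entries, a list of its own where there are three numbers: the shift along the tool's x, y, z in mm, then the turn about the tool's x in degrees. A call has 1 to 12 rows; each row is the pose to reach, as a shift and turn from the pose measured when the call began, along the tool's axes at that moment; what a row does not reach only later rows make up. A row lasts 1/8 s, in which the tool goes at most 62.5 mm and 10.7 degrees, less where a joint would pass 70% of its speed; a pose out of reach is approached as far as the arm can. A call with a gripper value outside its range is refused whole. "jaw" is the opening, from -1 (shut) to 1 (fully open), set as the call begins (left out, the last holds). The fingers move at their own pace and stop on an object; "squeeze" is the grip in N (left out, the last holds). Time passes only in rows, so rows that repeat a pose let the fingers close. It gives the time, the measured TCP pose, the force and the opening at its end, in the units of the state.
- r.sense(): the state, without advancing time (a new reading comes with each control period).
- r.snapshot(name): name is "scene" or "top" or "wrist"; returns (picture, depth): 384x512x3 uint8, red, green, blue; 384x512 float32, mm along the optical axis (not along the pixel's ray), 0 where there is no reading.
- r.get_calibration(name): a dict with "fovy" (degrees; the focal length in pixels is half the picture's height over the tangent of half this angle, whatever the lens; pixels are square), "cx", "cy" (the principal point, pixels), "position" and "attitude" of the camera in the world; the wrist camera has in their place "tool_from_camera" (4x4, takes a point from camera to tool coordinates, whose origin is the TCP and whose axes are the tool frame's). Camera axes: x right, y down, z forward; pixel columns grow to the right and rows downward; lengths in mm; the calibration is good to about 2 mm. A picture is of the moment at which its call begins: read the wrist's pose just before it. get_calibration takes no time and is no camera call.
- r.hand_in(): hands the job in, once; it reports no verdict.
The state is a dict: "time": time; "joint_pos": joint angles; "qd": joint speeds; "joint_efforts": joint torques, N m; "tool_pos": TCP position; "tcp_rot": TCP orientation; "ft_force": force on the tool from outside, world axes, zero at the start; "wrist_torque": the same for the moment, N m; "finger_gap": finger opening in mm.
Only numpy, scipy, OpenCV 4.12 (cv2) and the standard library are available. Lean on these libraries where they do the work, as an engineer would, in place of code of your own. Each camera call takes 0.05 s, during which the arm holds its last target. There are 200 camera calls.

## Working session

There is one attempt and no reset: what is moved stays moved. The work goes in short steps, Python scripts to look and compute and a tool call to move; the robot and the scene stay as the last step left them, time stands still between calls to the robot, and variables do not carry over. Pictures are saved under pics/ and viewed, about 8 in all and at most 12, crops included, and the job is handed in when it is done.

Besides the shell and the picture viewer there is one more tool, called after "Call:" as name([rows], argument=value, ...), one row to a line, values as JSON. move_arm: Moves the arm, as the interface text tells. Its arguments: {"type":"object","properties":{"deltas":{"type":"array","items":{"type":"array"}},"jaw":{"type":"number"},"squeeze":{"type":"number"}},"required":["deltas"]}

```bash
mkdir -p pics; ls; cat > h.py <<'E'
import numpy as np, cv2
from scipy.spatial.transform import Rotation as R
from bench import r
def cal(n):
    c=r.get_calibration(n); f=192/np.tan(np.radians(c["fovy"])/2); return c,f
def pose():
    s=r.sense(); T=np.eye(4); T[:3,:3]=R.from_euler('xyz',s["tcp_rot"],degrees=True).as_matrix(); T[:3,3]=s["tool_pos"]; return T
def camT(n,c):
    if n=="wrist": return pose()@np.array(c["tool_from_camera"])
    T=np.eye(4); a=np.array(c["attitude"]); 
    T[:3,:3]=a if a.shape==(3,3) else R.from_euler('xyz',a,degrees=True).as_matrix()
    T[:3,3]=c["position"]; return T
def snap(n,save=None):
    c,f=cal(n); T=camT(n,c); im,d=r.snapshot(n)
    if save: cv2.imwrite(f"pics/{save}.png",im[:,:,::-1]); 
    v,u=np.mgrid[:384,:512]; 
    P=np.stack([(u-c["cx"])/f*d,(v-c["cy"])/f*d,d],-1)@T[:3,:3].T+T[:3,3]; P[d==0]=np.nan
    return im,d,P,T,c,f
def ray(u,v,T,c,f,z):
    q=T[:3,:3]@np.array([(u-c["cx"])/f,(v-c["cy"])/f,1]); return T[:3,3]+q*(z-T[2,3])/q[2]
E
python3 - <<'E'
from h import *
for n in("scene","top","wrist"): print(n,r.get_calibration(n))
print(r.sense())
a=[]
for n in("scene","top"):
    im,d,P,T,c,f=snap(n); np.savez(f"{n}.npz",im=im,P=P,T=T); a.append(im)
    cv2.imwrite(f"pics/{n}.png",cv2.resize(im[:,:,::-1],(800,600),interpolation=cv2.INTER_CUBIC))
E
```

```text
pics
scene {'fovy': 57.285610514107184, 'cx': 260.7832838292651, 'cy': 197.21404088964283, 'position': array([1403.75640053, -256.198725  ,  812.69541865]), 'attitude': array([-128.02086617,    1.11140502,   71.40774329])}
top {'fovy': 43.112098270237276, 'cx': 253.3886562113288, 'cy': 189.85389467010802, 'position': array([ 399.74728042,    7.18135611, 1414.6667012 ]), 'attitude': array([-172.96376483,    1.62994536,  -89.68417164])}
wrist {'fovy': 70.05669126097546, 'cx': 258.27763801164986, 'cy': 185.107385116175, 'tool_from_camera': array([[ 1.01955580e-03, -2.67048788e-01,  9.63682471e-01,
        -1.43268347e+02],
       [ 9.99999466e-01,  4.32471089e-04, -9.38135121e-04,
        -4.63851294e-01],
       [-1.66236961e-04,  9.63682914e-01,  2.67049086e-01,
        -6.87162420e+01],
       [ 0.00000000e+00,  0.00000000e+00,  0.00000000e+00,
         1.00000000e+00]])}
{'time': 0.0, 'joint_pos': array([-6.88333334e+01,  7.51266876e+00,  8.53290413e+01, -6.90201109e-05,
        8.72623218e+01, -4.89499881e+00]), 'qd': array([ 0.06954086,  0.01564531, -0.04031477, -0.04065051,  0.04303684,
        0.09226509]), 'joint_efforts': array([-2.62810236e-04, -5.69401145e+01, -5.00550807e+01, -5.27368884e-04,
        1.45795784e-02,  1.58393379e-05]), 'tool_pos': array([ 263.40570677, -538.47925882,  230.27214932]), 'tcp_rot': array([-94.85703255,  89.89596812, 111.20463623]), 'ft_force': array([-0.57511681,  0.65154368,  0.43909844]), 'wrist_torque': array([ 0.02581578, -0.02345295, -0.03039549]), 'finger_gap': 85.3027913174862}
```

View pics/scene.png

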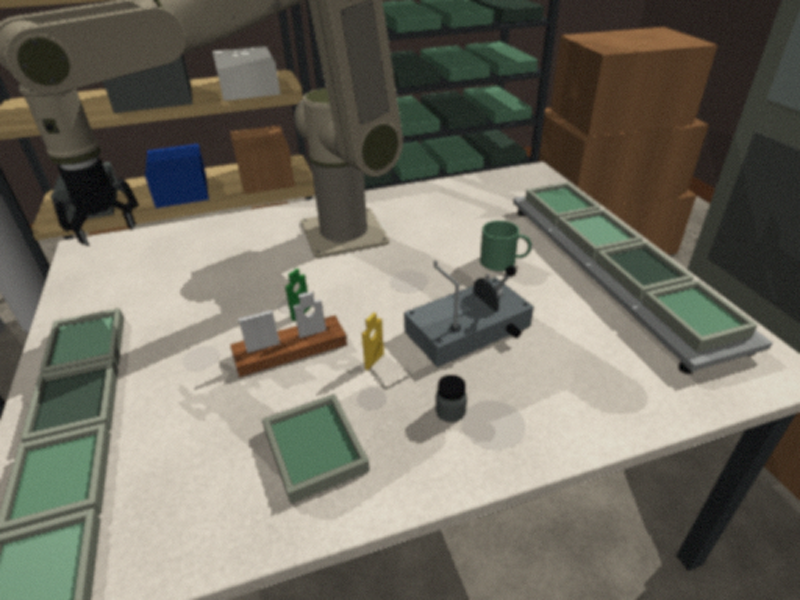

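View pics/top.png

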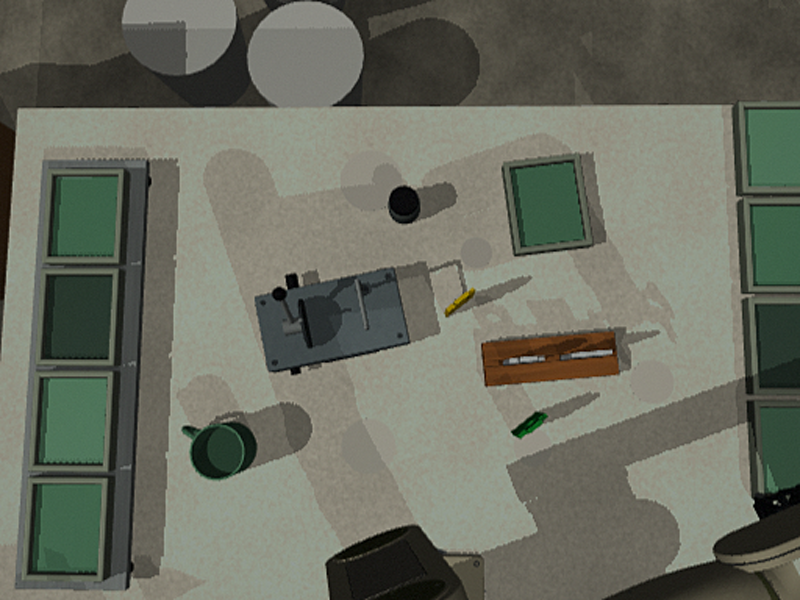

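The scene view shows the silver holed tag in the block at (310,313), the plain gauge at (258,332), a yellow look-alike at (372,340) and a green one at (296,293). In the top view these are at (523,358), (587,353), (460,302) and (528,425). The lever's ball is at top (279,294), leaning away from the robot. The hook bar runs from (358,283) to (365,328), with its free end nearest the robot. I'll take the silver plate with the hole, which is the left one in the block in the top view.

```bash
cat > m.py <<'E'
from h import *
D=np.load("top.npz"); im,P=D["im"],D["P"]; Z=P[...,2]; X=P[...,0];Y=P[...,1]
hsv=cv2.cvtColor(im,cv2.COLOR_RGB2HSV)
def box(n,u0,v0,u1,v1,zl,zh,extra=True):
    v,u=np.mgrid[:384,:512]; m=(u>=u0*.64)&(u<=u1*.64)&(v>=v0*.64)&(v<=v1*.64)&(Z>zl)&(Z<zh)&extra
    p=P[m]; 
    (c,wh,a)=cv2.minAreaRect(p[:,:2].astype(np.float32)); print(n,len(p),"c",np.round(c,1),"wh",np.round(wh,1),"ang",round(a,2),"z",np.round(np.percentile(p[:,2],[5,50,95]),1),"mean",p[:,:2].mean(0).round(1)); return p
box("console top",240,250,425,385,50,68)
box("rack",470,315,635,400,24,40,)
box("tagL",490,335,556,380,60,140)
box("gauge",556,335,625,375,60,140)
box("hook",345,270,385,340,160,200)
box("hooktip",345,270,385,340,182,200)
box("ball",265,280,295,305,100,200)
box("ball",265,280,300,345,90,200)
box("quad",295,290,320,355,90,150)
box("jug",175,415,260,485,60,120)
box("jar",385,180,425,225,60,90)
box("mould",495,150,600,260,25,45)
box("yellow",440,280,480,320,60,150)
box("green",505,405,550,440,60,150)
D=np.load("scene.npz"); im,P=D["im"],D["P"]; Z=P[...,2]; X=P[...,0];Y=P[...,1]
print("scene")
box("console top",400,280,540,365,50,68)
box("rack",225,310,350,380,26,38)
box("tag",295,285,328,340,40,140)
box("gauge",238,305,280,352,40,140)
box("hook",425,255,470,330,165,200)
box("ball",500,260,520,280,100,200)
c=cv2.imread("pics/scene.png")[250:400,220:550]
s=np.load("scene.npz")["im"][160:260,140:345,::-1]
cv2.imwrite("pics/crop.png",cv2.resize(s,None,fx=3.9,fy=3.9,interpolation=cv2.INTER_CUBIC))
E
python3 m.py
```

```text
console top 4096 c [527.3 163.9] wh [143.  260.4] ang 12.13 z [54.5 59.3 64.2] mean [526.2 159.1]
rack 2108 c [ 460.4 -231.8] wh [ 79.1 240.6] ang 5.36 z [26.8 31.4 36.2] mean [ 459.9 -230.7]
tagL 88 c [ 455.2 -177.8] wh [ 8.  60.6] ang 5.35 z [ 74.7 113.6 137.8] mean [ 454.4 -175.1]
gauge 106 c [ 465.2 -285.6] wh [ 8.  69.4] ang 5.35 z [ 73.3 115.7 121. ] mean [ 464.6 -282.7]
hook 104 c [541.3 100.3] wh [86.2  7.9] ang 12.41 z [173.  177.8 186.2] mean [542.4 100.3]
hooktip 14 c [538.4  98.2] wh [79.5  5.8] ang 10.54 z [182.4 185.5 187.9] mean [518.   94.7]
ball 83 c [557.3 240. ] wh [20.9 28.5] ang 84.11 z [139.1 169.7 175.2] mean [557.  237.8]
ball 164 c [538.9 228.2] wh [68.4 35.8] ang 9.97 z [ 91.3 137.9 174.5] mean [543.4 231.4]
quad 101 c [516.2 212.9] wh [78.5 18.3] ang 12.15 z [ 91.6 110.4 130.3] mean [516.1 206.7]
jug 451 c [294.3 362.3] wh [ 94.5 117.3] ang 4.87 z [ 63.7  89.1 102.2] mean [297.  358.1]
jar 283 c [742.4  34.3] wh [50.7 51.1] ang 0.66 z [68.1 74.2 79.1] mean [742.   34.2]
mould 1121 c [ 747.4 -231.7] wh [177.2 145.7] ang 7.27 z [25.4 31.9 37.6] mean [ 745.9 -232.5]
yellow 89 c [559.2 -67.2] wh [ 8.2 60.8] ang 38.12 z [ 67.3 101.6 126.2] mean [556.9 -65.7]
green 123 c [ 342.8 -187.5] wh [ 9.  59.5] ang 38.75 z [ 64.6 100.8 126.9] mean [ 343.4 -185.9]
scene
console top 1685 c [531.3 163.8] wh [143.2 261.8] ang 12.35 z [53.3 56.9 60.2] mean [546.2 147.8]
rack 840 c [ 435.7 -233.8] wh [143.6 239.3] ang 4.87 z [26.7 29.2 33.1] mean [ 473.4 -234.9]
tag 394 c [ 399.4 -184.7] wh [134.8  60.3] ang 6.86 z [ 43.8  75.5 130.3] mean [ 446.5 -177.7]
gauge 429 c [ 469.9 -286.1] wh [12.6 69.6] ang 7.28 z [ 44.5  80.7 114.1] mean [ 470.9 -286.3]
hook 63 c [545.7 100.4] wh [85.3  8.6] ang 12.21 z [169.8 174.7 181.6] mean [545.1  99.3]
ball 54 c [561.6 238.1] wh [19.4 28.6] ang 79.81 z [134.4 162.9 171.6] mean [564.3 235.7]
```

View pics/crop.png

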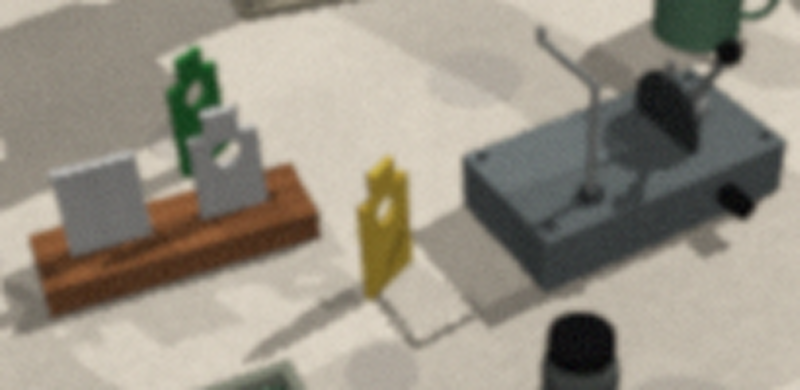

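```bash
cat >> h.py <<'E'
def plan(p,yaw):
    """shift in tool axes to world TCP p, turn about tool x so that jaw axis lies along world yaw (mod 180)"""
    T=pose(); y=T[:3,1]; cur=np.degrees(np.arctan2(y[1],y[0])); d=(yaw-cur+90)%180-90
    s=r.sense()
    print("tcp",T[:3,3].round(1),"jawyaw",round(cur,2),"shift",(T[:3,:3].T@(np.array(p)-T[:3,3])).round(1),"turn",round(-d,2),"j6",s["joint_pos"][5].round(1),"gap",s["finger_gap"].round(1),"F",s["ft_force"].round(1),"t",s["time"])
E
python3 - <<'E'
from h import *
print(pose().round(3))
plan([557,239,230],12.2)
E
```

```text
[[-1.00000e-03  4.39000e-01 -8.98000e-01  2.63417e+02]
 [ 2.00000e-03 -8.98000e-01 -4.39000e-01 -5.38524e+02]
 [-1.00000e+00 -2.00000e-03 -0.00000e+00  2.30353e+02]
 [ 0.00000e+00  0.00000e+00  0.00000e+00  1.00000e+00]]Traceback (most recent call last):
  File "<stdin>", line 3, in <module>
  File "h.py", line 25, in plan
    print("tcp",T[:3,3].round(1),"jawyaw",round(cur,2),"shift",(T[:3,:3].T@(np.array(p)-T[:3,3])).round(1),"turn",round(-d,2),"j6",s["joint_pos"][5].round(1),"gap",s["finger_gap"].round(1),"F",s["ft_force"].round(1),"t",s["time"])
                                                                                                                                                                    ^^^^^^^^^^^^^^^^^^^^^
AttributeError: 'float' object has no attribute 'round'
```

```bash
sed -i 's/s\["finger_gap"\].round(1)/round(float(s["finger_gap"]),1)/' h.py
python3 - <<'E'
from h import *
plan([557,239,230],12.2)
E
```

```text
tcp [ 263.4 -538.5  230.4] jawyaw -63.94 shift [   1.4 -569.5 -605.3] turn -76.14 j6 -4.9 gap 85.6 F [ 1.  -0.3 -0.1] t 0.1
```

Call:
move_arm([
  [[-10,-45,-48],-8],
  [[-10,-570,-605],-76],
  [[-10,-570,-605],-76],
  [[-10,-570,-605],-76],
  [[-10,-570,-605],-76],
  [[-10,-570,-605],-76],
  [[-10,-570,-605],-76],
  [[-10,-570,-605],-76],
  [[-10,-570,-605],-76],
  [[-10,-570,-605],-76],
  [[-10,-570,-605],-76],
  [[-10,-570,-605],-76],
], jaw=0)

```text
time: 1.6
tool_pos: [527.8, 164.5, 240.9]
tcp_rot: [-160.3, 89.9, 121.8]
ft_force: [0.6, -0.7, 0.5]
finger_gap: 42.5
```

```bash
python3 - <<'E'
from h import *
plan([557,239,240],12.2)
E
```

```text
tcp [527.8 164.5 240.9] jawyaw 12.07 shift [  1.   44.2 -66.8] turn -0.13 j6 -0.1 gap 42.5 F [ 0.6 -0.7  0.5] t 1.6
```

Call:
move_arm([
  [[0,44,-67],0],
  [[0,44,-67],0],
  [[0,44,-67],0],
  [[0,44,-67],0],
])

```text
time: 2.1
tool_pos: [556.5, 238.3, 240.6]
tcp_rot: [-123.8, 89.9, 158.2]
ft_force: [-0.0, 0.1, -0.1]
finger_gap: 43.0
```

```bash
python3 - <<'E'
from h import *
plan([557,239,240],12.2)
im,d,P,T,c,f=snap("wrist"); np.savez("wrist1.npz",im=im,P=P,T=T)
cv2.imwrite("pics/w1.png",cv2.resize(im[:,:,::-1],(768,576)))
Z=P[...,2]
def st(n,m):
    p=P[m]; print(n,len(p),p.mean(0).round(1),p.min(0).round(1),p.max(0).round(1)) if len(p) else print(n,0)
near=(abs(P[...,0]-557)<30)&(abs(P[...,1]-239)<30)
st("ball",near&(Z>150)&(Z<185)); 
st("hook",(abs(P[...,0]-542)<60)&(abs(P[...,1]-100)<30)&(Z>165)&(Z<195))
E
```

```text
tcp [556.5 238.3 240.6] jawyaw 12.05 shift [ 0.6  0.7 -0.5] turn -0.15 j6 6.2 gap 43.0 F [-0.   0.1 -0.1] t 2.1
ball 643 [560.5 244.  171.2] [548.6 230.9 150.3] [573.  253.7 177. ]
hook 0
```

View pics/w1.png

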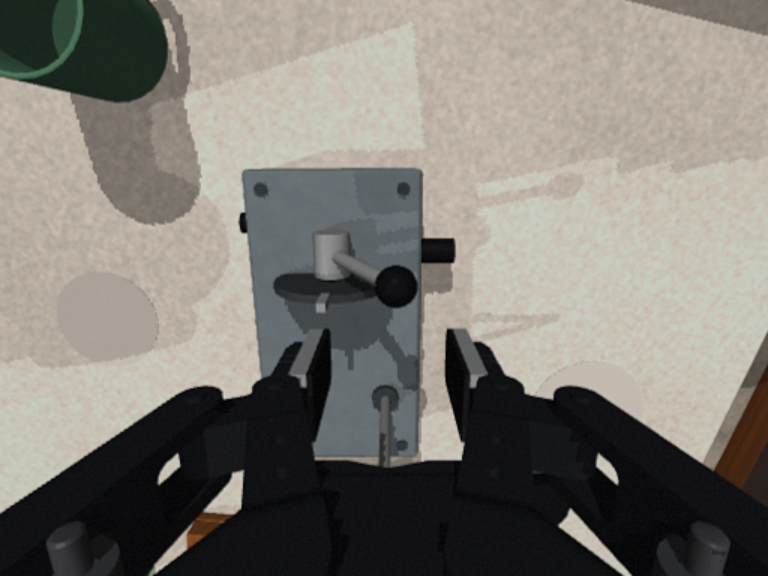

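The wrist view shows the ball at (395,286), the steel tab at (322,300) and the hook at (385,420). I'll lower the open jaws around the ball.

Call:
move_arm([
  [[50,4,-2],0],
  [[95,4,-2],0],
  [[95,4,-2],0],
  [[95,4,-2],0],
])

```text
time: 2.65
tool_pos: [560.9, 240.5, 148.1]
tcp_rot: [135.1, 89.9, 57.0]
ft_force: [0.7, 0.3, 1.7]
finger_gap: 42.4
```

```bash
python3 - <<'E'
from h import *
plan([514.4,229.5,155],12.2)
E
```

```text
tcp [560.9 240.5 148.1] jawyaw 11.96 shift [ -7.  -47.7   1.1] turn -0.24 j6 6.4 gap 42.4 F [0.7 0.3 1.7] t 2.65
```

Call:
move_arm([
  [[0,-12,0],0],
  [[-4,-24,0],0],
  [[-6,-36,0],0],
  [[-7,-48,0],0],
  [[-7,-48,0],0],
  [[-7,-48,0],0],
], squeeze=20)

```text
time: 3.4
tool_pos: [513.2, 230.4, 154.3]
tcp_rot: [-159.8, 89.9, 122.2]
ft_force: [0.4, -0.4, 0.4]
finger_gap: 42.4
```

Call:
move_arm([
  [[0,0,0],0],
  [[0,0,0],0],
  [[0,0,0],0],
  [[0,0,0],0],
  [[0,0,0],0],
  [[0,0,0],0],
], jaw=-1)

```text
time: 4.15
tool_pos: [513.2, 230.4, 154.2]
tcp_rot: [-155.2, 89.9, 126.7]
ft_force: [2.1, 1.3, -0.6]
finger_gap: 22.3
```

```bash
python3 - <<'E'
from h import *
plan([514.4,229.5,155],12.2)
E
```

```text
tcp [513.2 230.4 154.2] jawyaw 11.97 shift [-0.8  1.   1.1] turn -0.23 j6 6.9 gap 22.3 F [ 2.1  1.3 -0.6] t 4.15
```

Call:
move_arm([
  [[0,0,0],0],
  [[0,0,0],0],
  [[0,0,0],0],
  [[-60,0,0],0],
  [[-120,0,0],0],
  [[-120,0,0],0],
  [[-120,0,0],0],
], jaw=0)

```text
time: 5.03
tool_pos: [513.3, 230.3, 274.2]
tcp_rot: [-175.9, 89.9, 106.1]
ft_force: [-1.2, -0.3, -1.0]
finger_gap: 42.9
```

```bash
python3 - <<'E'
from h import *
im,d,P,T,c,f=snap("wrist"); Z=P[...,2]
cv2.imwrite("pics/w2.png",cv2.resize(im[:,:,::-1],(768,576)))
near=(np.hypot(P[...,0]-516,P[...,1]-232)<30)&(Z>155)&(Z<190); p=P[near]; print("ball",len(p),p.mean(0).round(1),p.min(0).round(1),p.max(0).round(1))
near=(np.hypot(P[...,0]-516,P[...,1]-210)<45)&(Z>124)&(Z<143); p=P[near]; print("tab",len(p),p.mean(0).round(1),p.min(0).round(1),p.max(0).round(1))
plan([455.5,-177.5,270],5.36)
E
```

```text
ball 532 [513.6 233.8 183.5] [502.3 220.6 173. ] [525.8 243.6 188.7]
tab 30 [513.8 235.8 132.2] [509.8 233.6 124.1] [518.5 236.9 141.1]
tcp [512.7 230.  272.9] jawyaw 11.97 shift [   2.9 -140.5  386.8] turn 6.61 j6 6.9 gap 42.9 F [ 0.1  0.8 -0.1] t 5.075
```

View pics/w2.png

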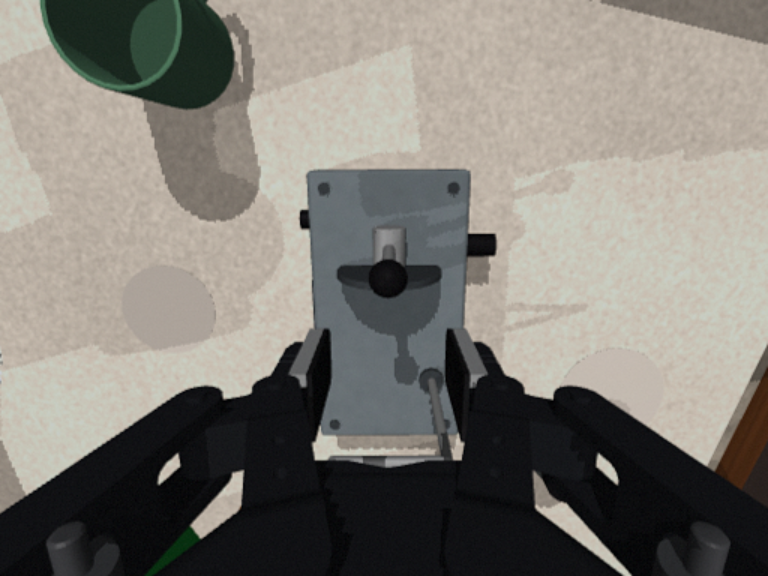

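The lever ball at (388,278) now sits centred over its boss and the quadrant. The numbers agree, with the ball within 2 mm of the pivot along console x. Next I go to the tag.

Call:
move_arm([
  [[3,-140,387],6.6],
  [[3,-140,387],6.6],
  [[3,-140,387],6.6],
  [[3,-140,387],6.6],
  [[3,-140,387],6.6],
  [[3,-140,387],6.6],
  [[3,-140,387],6.6],
  [[3,-140,387],6.6],
  [[40,-140,387],6.6],
  [[40,-140,387],6.6],
  [[40,-140,387],6.6],
])

```text
time: 6.45
tool_pos: [455.9, -176.7, 233.1]
tcp_rot: [-110.9, 89.8, 164.5]
ft_force: [-0.5, 0.4, 0.4]
finger_gap: 43.1
```

```bash
python3 - <<'E'
from h import *
plan([455.5,-177.5,110],5.36)
im,d,P,T,c,f=snap("wrist"); Z=P[...,2]
cv2.imwrite("pics/w3.png",cv2.resize(im[:,:,::-1],(768,576)))
m=(np.hypot(P[...,0]-455,P[...,1]+178)<45)
for a,b in((128,145),(60,107)):
    p=P[m&(Z>a)&(Z<b)]; print(a,len(p),p.mean(0).round(1),p.min(0).round(1),p.max(0).round(1),cv2.minAreaRect(p[:,:2].astype(np.float32)))
p=P[(np.hypot(P[...,0]-460,P[...,1]+232)<160)&(Z>26)&(Z<38)]; print(len(p),p.min(0),p.max(0),cv2.minAreaRect(p[:,:2].astype(np.float32)))
E
```

```text
tcp [ 455.9 -176.7  233.1] jawyaw 5.43 shift [ 1.231e+02 -1.000e-01  9.000e-01] turn 0.07 j6 -32.6 gap 43.1 F [-0.5  0.4  0.4] t 6.45
128 303 [ 456.  -174.5  137.4] [ 451.  -190.5  128.6] [ 461.  -160.3  139.8] ((456.0772399902344, -175.3660430908203), (7.380407810211182, 29.938600540161133), 5.5292134284973145)
60 43 [ 453.4 -145.8   86.2] [ 449.5 -146.2   65.1] [ 457.3 -145.3  106.8] ((453.3996276855469, -145.73153686523438), (7.765597820281982, 0.38809293508529663), 5.287399768829346)
9194 [ 328.09788327 -351.14034019   26.06788964] [ 510.69964512 -107.55901129   37.96128935] ((418.3691711425781, -234.05908203125), (165.57090759277344, 238.62014770507812), 5.491827964782715)
```

View pics/w3.png

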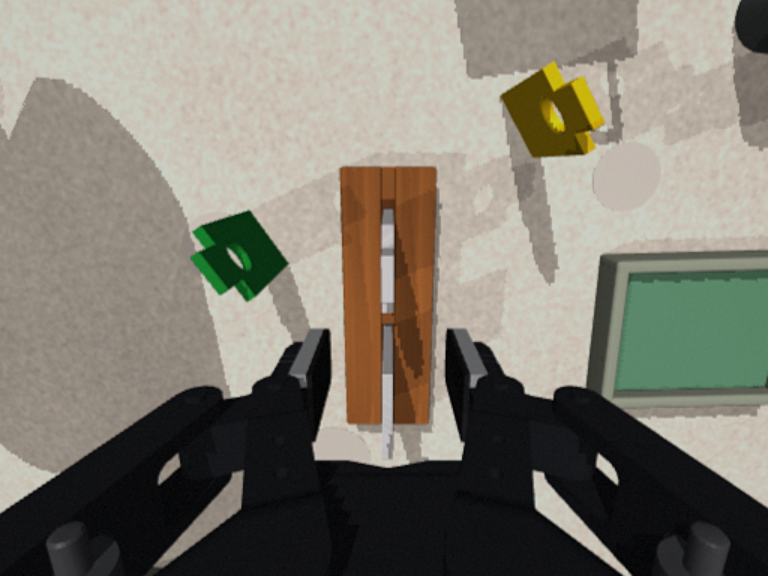

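The wrist view shows the tag's top edge at (388,270), squarely between the pads, with the gauge behind it at (388,415). I descend and grip.

Call:
move_arm([
  [[60,0,0],0],
  [[110,0,0],0],
  [[123,0,0],0],
  [[123,0,0],0],
  [[123,0,0],0],
  [[123,0,0],0],
])

```text
time: 7.25
tool_pos: [457.6, -177.7, 113.2]
tcp_rot: [39.9, 89.9, -44.6]
ft_force: [-0.5, -0.7, -0.5]
finger_gap: 42.6
```

Call:
move_arm([
  [[0,0,0],0],
  [[0,0,0],0],
  [[0,0,0],0],
  [[0,0,0],0],
  [[0,0,0],0],
  [[0,0,0],0],
  [[0,0,0],0],
], jaw=-1, squeeze=50)

```text
time: 8.12
tool_pos: [457.8, -178.1, 114.2]
tcp_rot: [36.0, 89.8, -48.6]
ft_force: [-3.2, 0.2, 6.0]
finger_gap: 7.3
```

Call:
move_arm([
  [[-5,0,0],0],
  [[-15,0,0],0],
  [[-40,0,0],0],
  [[-90,0,0],0],
  [[-140,0,0],0],
  [[-140,0,0],0],
  [[-140,0,0],0],
])

```text
time: 9.0
tool_pos: [457.4, -177.7, 254.0]
tcp_rot: [36.6, 89.8, -47.9]
ft_force: [-0.2, -0.0, -2.1]
finger_gap: 7.4
```

```bash
python3 - <<'E'
from h import *
plan([481,87,250],12.2)
im,d,P,T,c,f=snap("wrist")
t=pose(); q=(P-t[:3,3])@t[:3,:3]  # tool coords
m=(q[...,0]>-25)&(q[...,0]<90)&(abs(q[...,1])<9)&(abs(q[...,2])<45); p=q[m]; print(len(p),p.min(0).round(1),p.max(0).round(1))
for a in range(-25,90,10):
    s=p[(p[:,0]>=a)&(p[:,0]<a+10)]
    if len(s): print(a,len(s),s.min(0).round(1),s.max(0).round(1))
cv2.imwrite("pics/w4.png",im[150:384,130:400,::-1])
E
```

```text
tcp [ 457.4 -177.7  254. ] jawyaw 5.43 shift [   3.5   48.5 -261.3] turn -6.77 j6 -32.6 gap 7.4 F [-0.2 -0.  -2.1] t 9.0
1874 [-25.   -8.6 -32.8] [87.5  9.  12.8]
-25 921 [-25.   -8.6 -17.9] [-15.    8.9  12.8]
-15 226 [-15.   -8.6 -18. ] [ -5.1   9.  -10.9]
-5 458 [ -5.   -2.6 -32.7] [  5.    5.2 -16. ]
5 54 [  5.5  -2.3 -32.8] [ 14.9   5.3 -32.2]
15 45 [ 15.5  -2.5 -32.7] [ 25.    5.  -32.1]
25 41 [ 25.1  -2.7 -32.8] [ 35.    5.2 -32.2]
35 27 [ 35.2  -2.2 -32.7] [ 44.9   4.7 -32.3]
45 32 [ 45.4  -2.4 -32.6] [ 54.9   4.9 -32.2]
55 22 [ 56.6  -2.6 -32.7] [ 63.2   5.  -32.3]
65 20 [ 65.6  -2.6 -32.7] [ 74.8   5.1 -32.3]
75 19 [ 75.7  -2.9 -32.6] [ 82.7   4.5 -32.3]
85 9 [ 85.2  -2.2 -32.7] [ 87.5   4.6 -32.4]
```

```bash
python3 - <<'E'
from h import *
plan([469,84.7,202],12.2)
E
```

```text
tcp [ 456.9 -177.5  253. ] jawyaw 5.42 shift [  50.6   36.8 -259.9] turn -6.78 j6 -32.6 gap 6.9 F [ 0.8  0.5 -2.5] t 9.05
```

View pics/w4.png

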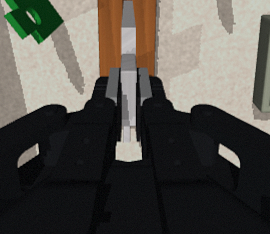

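The crop shows the tag held squarely between the pads at (128,75) and clear of the block. I carry it to a point 75 mm in front of the hook's middle.

Call:
move_arm([
  [[0,5,-40],-1],
  [[10,15,-90],-3],
  [[20,25,-140],-5],
  [[30,37,-190],-6.8],
  [[45,37,-230],-6.8],
  [[50,37,-260],-6.8],
  [[50,37,-260],-6.8],
  [[50,37,-260],-6.8],
  [[50,37,-260],-6.8],
])

```text
time: 10.18
tool_pos: [469.2, 83.9, 202.4]
tcp_rot: [-9.4, 89.9, -87.2]
ft_force: [-0.5, 0.2, -1.3]
finger_gap: 7.5
```

```bash
python3 - <<'E'
from h import *
plan([469,84.7,202],12.2)
for n in("scene","top"):
    im,d,P,T,c,f=snap(n); np.savez(n+"2.npz",im=im,P=P,T=T)
    o=np.array([528.5,164,0]); a=np.radians(12.2); M=np.array([[np.cos(a),-np.sin(a),0],[np.sin(a),np.cos(a),0],[0,0,1]])
    q=(P-o)@M  # console coords
    print(n)
    def st(k,m):
        p=q[m]; print(k,len(p), p.mean(0).round(1),p.min(0).round(1),p.max(0).round(1)) if len(p) else print(k,0)
    st("hook bar",(abs(q[...,0])<46)&(abs(q[...,1]+65)<15)&(q[...,2]>165)&(q[...,2]<195))
    st("upright",(abs(q[...,0]-40)<12)&(abs(q[...,1]+65)<15)&(q[...,2]>80)&(q[...,2]<165))
    tg=(abs(q[...,0]+75)<18)&(abs(q[...,1]+65)<45)
    for z0,z1 in((90,100),(100,150),(150,165),(165,195),(195,205)): st(("tag",z0),tg&(q[...,2]>z0)&(q[...,2]<z1))
    if n=="scene":
        v,u=np.where(tg&(q[...,2]>90)&(q[...,2]<230)); print(u.min(),u.max(),v.min(),v.max())
        u0,v0=int(u.mean()),int(v.mean()); cv2.imwrite("pics/s2.png",cv2.resize(im[v0-50:v0+50,u0-50:u0+80,::-1],None,fx=6,fy=6,interpolation=cv2.INTER_CUBIC)); print(u0,v0)
E
```

```text
tcp [469.2  83.9 202.4] jawyaw 12.16 shift [ 0.4 -0.1 -0.8] turn -0.04 j6 -8.1 gap 7.5 F [-0.5  0.2 -1.3] t 10.175
scene
hook bar 61 [  1.  -66.6 174.9] [-40.2 -70.5 167.7] [ 45.6 -60.6 186.1]
upright 53 [ 43.8 -66.5 119.7] [ 37.9 -70.2  80.1] [ 47.5 -60.6 163.5]
('tag', 90) 11 [-71.3 -67.7  97.8] [-73.  -96.   96.3] [-68.8 -37.   99.2]
('tag', 100) 184 [-70.3 -69.6 125.3] [-80.2 -96.8 100.8] [-66.4 -34.7 149.6]
('tag', 150) 60 [-70.7 -70.  158.3] [-80.2 -96.1 150.1] [-67.4 -35.  164.6]
('tag', 165) 102 [-70.7 -67.5 180.3] [-79.8 -96.6 165. ] [-67.  -35.4 194.9]
('tag', 195) 27 [-69.8 -70.8 198.6] [-77.6 -96.  196.2] [-59.5 -37.5 203.7]
264 280 150 186
271 169
top
hook bar 18 [ 35.3 -65.  177.6] [ 27.5 -68.7 173. ] [ 42.3 -61.4 183. ]
upright 2 [ 38.3 -68.5 140. ] [ 37.8 -68.7 117.9] [ 38.9 -68.2 162.1]
('tag', 90) 0
('tag', 100) 0
('tag', 150) 0
('tag', 165) 0
('tag', 195) 0
```

View pics/s2.png

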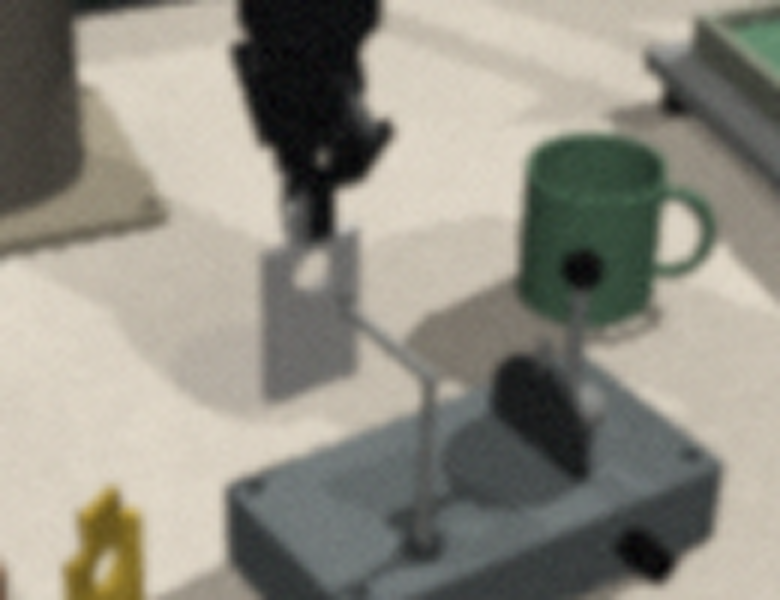

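```bash
python3 - <<'E'
from h import *
D=np.load("scene2.npz"); P,T,im=D["P"],D["T"],D["im"]; c,f=cal("scene")
o=np.array([528.5,164,0]); a=np.radians(12.2); M=np.array([[np.cos(a),-np.sin(a),0],[np.sin(a),np.cos(a),0],[0,0,1]])
q=(P-o)@M
for x0 in (-44,-35,-15,5,25):
    m=(q[...,0]>x0)&(q[...,0]<x0+(9 if x0==-44 else 20))&(abs(q[...,1]+65)<15)&(q[...,2]>160)&(q[...,2]<200); p=q[m]; print("bar",x0,len(p),p.mean(0).round(1),p.min(0).round(1),p.max(0).round(1))
# hole: rays through each pixel to plane console x=-75
v,u=np.mgrid[150:190,258:290]; C=(T[:3,3]-o)@M
g=np.stack([(u-c["cx"])/f,(v-c["cy"])/f,np.ones_like(u)],-1)@T[:3,:3].T@M
def on(x): k=(x-C[0])/g[...,0]; return C+g*k[...,None]
h=on(-75); far=q[150:190,258:290,0]<-95
m=far&(abs(h[...,1]+65)<25)&(abs(h[...,2]-180)<20); hh=h[m]; print("hole",len(hh),hh.mean(0).round(1),hh.min(0).round(1),hh.max(0).round(1))
# console top bias
m=(abs(q[...,0])<60)&(abs(q[...,1])<120)&(abs(q[...,2]-60)<8); print("boxtop z",np.median(q[m][:,2]))
m=(abs(q[...,0])<12)&(abs(q[...,1]-67)<14)&(q[...,2]>160); print("ball",q[m].mean(0).round(1),m.sum())
E
```

```text
bar -44 8 [-37.5 -66.3 180.1] [-40.2 -68.2 172.4] [-35.1 -62.4 186.1]
bar -35 13 [-27.1 -66.1 175. ] [-34.6 -68.9 171.7] [-15.7 -60.6 181.2]
bar -15 12 [ -5.8 -67.4 174.7] [-14.5 -69.5 169.8] [  4.2 -64.2 176.7]
bar 5 12 [ 15.9 -66.6 174.5] [  5.3 -70.  171.8] [ 24.3 -60.9 177.4]
bar 25 17 [ 37.  -66.2 171.6] [ 27.4 -70.5 162. ] [ 44.3 -61.2 176.7]
hole 22 [-75.  -63.3 177.3] [-75.  -72.7 167.4] [-75.  -45.2 200. ]
boxtop z 57.15983203644811
ball [  4.9  62.4 175.5] 37
```

In the scene frame the hole centre sits about 5 mm above the bar axis and less than 1 mm to the side, which is what threading over the tip needs. I advance slowly.

Call:
move_arm([
  [[0,8,0],0],
  [[0,16,0],0],
  [[0,22,0],0],
  [[0,28,0],0],
  [[0,34,0],0],
  [[0,40,0],0],
  [[0,46,0],0],
  [[0,50,0],0],
  [[0,50,0],0],
])

```text
time: 11.4
tool_pos: [518.4, 94.5, 202.6]
tcp_rot: [1.5, 89.9, -76.4]
ft_force: [-0.1, -0.5, -1.7]
finger_gap: 6.9
```

```bash
python3 - <<'E'
from h import *
plan([542.2,99.7,202.4],12.2); print(r.sense()["wrist_torque"].round(2))
im,d,P,T,c,f=snap("scene"); cv2.imwrite("pics/s3.png",cv2.resize(im[110:220,220:330,::-1],None,fx=5,fy=5,interpolation=cv2.INTER_CUBIC))
E
```

```text
tcp [518.4  94.5 202.6] jawyaw 12.15 shift [ 0.2 24.3 -0.1] turn -0.05 j6 -7.3 gap 6.9 F [-0.1 -0.5 -1.7] t 11.4
[ 0.    0.04 -0.  ]
```

View pics/s3.png

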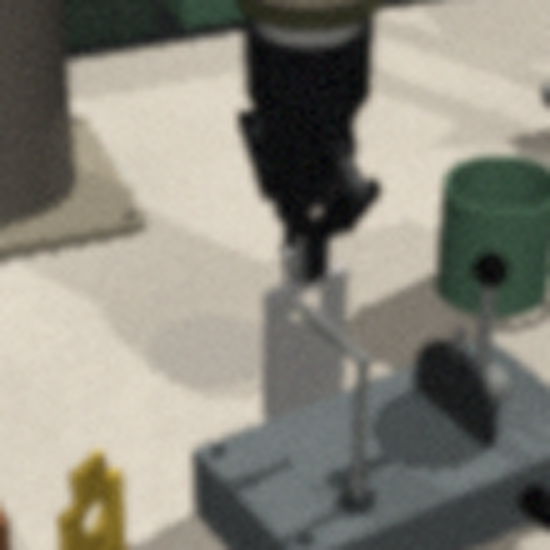

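The view shows the bar running through the hole at (310,315), and the force reading shows no contact. I go on to the middle and lower.

Call:
move_arm([
  [[0,12,0],0],
  [[0,24,0],0],
  [[0,24,0],0],
  [[0,24,0],0],
  [[6,24,0],0],
  [[12,24,0],0],
  [[12,24,0],0],
  [[12,24,0],0],
])

```text
time: 12.45
tool_pos: [541.6, 99.5, 190.6]
tcp_rot: [-5.6, 89.9, -83.5]
ft_force: [-0.3, 0.2, -1.9]
finger_gap: 7.3
```

Call:
move_arm([
  [[1,0,0],0],
  [[2,0,0],0],
  [[2,0,0],0],
  [[2,0,0],0],
])

```text
time: 12.95
tool_pos: [541.7, 99.5, 188.6]
tcp_rot: [-5.1, 89.9, -83.0]
ft_force: [0.1, 0.2, -1.1]
finger_gap: 7.0
```

Call:
move_arm([
  [[1,0,0],0],
  [[1,0,0],0],
  [[1,0,0],0],
])

```text
time: 13.32
tool_pos: [541.8, 99.5, 188.0]
tcp_rot: [13.2, 89.9, -64.7]
ft_force: [-2.0, -1.6, 2.9]
finger_gap: 6.7
```

Call:
move_arm([
  [[1,0,0],0],
  [[1,0,0],0],
  [[1,0,0],0],
])

```text
time: 13.7
tool_pos: [541.9, 99.5, 187.9]
tcp_rot: [26.8, 89.9, -51.1]
ft_force: [-4.4, -0.3, 7.0]
finger_gap: 6.9
```

The force is now upward, so the tag rests on the bar. I relieve the press, then release gently.

Call:
move_arm([
  [[-1,0,0],0],
  [[-1,0,0],0],
], squeeze=20)

```text
time: 13.95
tool_pos: [541.9, 99.5, 188.5]
tcp_rot: [20.0, 89.9, -57.9]
ft_force: [0.5, -0.4, -1.4]
finger_gap: 6.7
```

Call:
move_arm([
  [[0,0,0],0],
  [[0,0,0],0],
  [[0,0,0],0],
  [[0,0,0],0],
], jaw=-0.45)

```text
time: 14.45
tool_pos: [541.9, 99.5, 188.6]
tcp_rot: [24.6, 89.9, -53.2]
ft_force: [-0.3, 0.3, -0.0]
finger_gap: 23.3
```

Call:
move_arm([
  [[0,0,0],0],
  [[0,0,0],0],
  [[-15,0,0],0],
  [[-40,0,0],0],
  [[-80,0,0],0],
  [[-110,0,0],0],
  [[-110,0,0],0],
  [[-110,0,0],0],
  [[-110,0,0],0],
  [[-110,0,0],0],
])

```text
time: 15.7
tool_pos: [541.3, 99.7, 297.5]
tcp_rot: [-33.7, 89.9, -111.5]
ft_force: [-0.4, -0.7, -1.3]
finger_gap: 23.8
```

```bash
python3 - <<'E'
from h import *
plan([542.2,99.7,300],12.2)
o=np.array([528.5,164,0]); a=np.radians(12.2); M=np.array([[np.cos(a),-np.sin(a),0],[np.sin(a),np.cos(a),0],[0,0,1]])
im,d,P,T,c,f=snap("scene"); cv2.imwrite("pics/s4.png",cv2.resize(im[110:220,220:330,::-1],None,fx=5,fy=5,interpolation=cv2.INTER_CUBIC))
q=(P-o)@M
for z0,z1 in((80,100),(100,130),(130,160),(160,185),(185,215)):
    p=q[(abs(q[...,0])<32)&(abs(q[...,1]+65)<45)&(q[...,2]>z0)&(q[...,2]<z1)]
    print(z0,len(p),p.mean(0).round(1),p.min(0).round(1),p.max(0).round(1)) if len(p) else print(z0,0)
im,d,P,T,c,f=snap("wrist"); q=(P-o)@M
p=q[(np.hypot(q[...,0],q[...,1]-67)<30)&(q[...,2]>155)&(q[...,2]<195)]; print("ball w",p.mean(0).round(1),len(p))
p=q[(abs(q[...,0])<30)&(abs(q[...,1]+65)<45)&(q[...,2]>195)&(q[...,2]<222)]; print("tagtop w",len(p),p.mean(0).round(1),cv2.minAreaRect(p[:,:2].astype(np.float32)))
E
```

```text
tcp [541.3  99.7 297.5] jawyaw 12.15 shift [-2.5  0.9  0.2] turn -0.05 j6 -7.0 gap 23.8 F [-0.4 -0.7 -1.3] t 15.7
80 59 [  4.  -70.9  91.2] [ -3.2 -96.   82.1] [  7.7 -41.9  99.8]
100 108 [  4.  -71.5 114.7] [ -5.5 -96.3 100.2] [  7.9 -43.2 130. ]
130 105 [  3.9 -73.4 144. ] [ -4.7 -96.9 130.3] [  8.1 -36.8 159.9]
160 121 [  3.9 -68.7 174.6] [-31.2 -96.6 160.1] [ 30.2 -34.9 184.9]
185 64 [  4.  -66.4 199.3] [ -1.1 -81.9 186.8] [  7.4 -50.4 209.4]
ball w [  0.2  67.4 183.7] 686
tagtop w 331 [  0.6 -61.8 210.7] ((0.5072116851806641, -63.44889831542969), (30.314136505126953, 7.2820539474487305), 89.81011199951172)
```

View pics/s4.png

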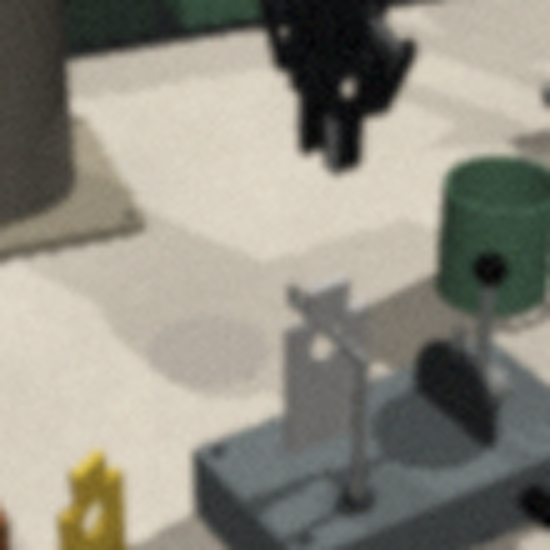

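The tag hangs upright on the bar with its top at 211 mm, so the eye is about 9 mm below the bar axis. It is centred and clear of the robot. I let it settle for a second, then check and hand in.

Call:
move_arm([
  [[0,0,0],0],
  [[0,0,0],0],
  [[0,0,0],0],
  [[0,0,0],0],
  [[0,0,0],0],
  [[0,0,0],0],
  [[0,0,0],0],
  [[0,0,0],0],
])

```text
time: 16.8
tool_pos: [541.5, 99.7, 297.9]
tcp_rot: [-13.3, 89.9, -91.2]
ft_force: [-0.2, -0.4, -0.9]
finger_gap: 23.7
```

```bash
python3 - <<'E'
from h import *
o=np.array([528.5,164,0]); a=np.radians(12.2); M=np.array([[np.cos(a),-np.sin(a),0],[np.sin(a),np.cos(a),0],[0,0,1]])
im,d,P,T,c,f=snap("wrist"); q=(P-o)@M
p=q[(abs(q[...,0])<30)&(abs(q[...,1]+65)<45)&(q[...,2]>195)&(q[...,2]<222)]; print("tagtop w",len(p),p.mean(0).round(1))
p=q[(np.hypot(q[...,0],q[...,1]-67)<30)&(q[...,2]>155)&(q[...,2]<195)]; print("ball w",p.mean(0).round(1))
print(r.hand_in())
E
```

```text
tagtop w 323 [  0.7 -61.4 210.7]
ball w [  0.2  67.4 183.7]
the job is handed in; nothing more can be done
None
```

The lever is at idle and the metal tag hangs freely on the regulator's hook. I handed the job in at about 17 s of the 64 s allowed. I moved the lever's ball upright by its sides, took the silver holed tag out of the block, threaded it over the hook's end and let go.

- **Lever:** the ball is within about 1 mm of the pivot along console x in the wrist camera. The scene camera read 4.9 mm, but it sees only the ball's near side. Either is inside the 12 mm tolerance.
- **Tag:** it is upright and square to the bar, within about 1 mm of the hook's middle along the bar. The hole centre is about 9 mm below the bar axis. Two readings 1 s apart agreed to within 0.4 mm, and the gripper was about 90 mm clear above it.
- **Disagreement:** the cameras differ by 2–4 mm on the tag's sideways position, with about 0 from the scene camera and 2–3 mm from the wrist. That is close to the calibration error and well inside the 12 mm limit.
- **Not checked:** I did not measure the gauge, mould, jug or jar again at the end. The arm's path stayed clear of them and no unexpected contact force showed.

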